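# Hold the vial capping press at level

## Task

Start the vial capping press: push the larger of the two buttons on its control box fully down and let it come back up, leaving the smaller button alone. Then push the press's spring-loaded lever down by its crossbar until the lever arm is level, not far past level because that would crimp the cap, and keep it there: the program finishes while the robot is still holding the lever level against its spring. Leave the vial and everything else on the bench where it is.

Things in the scene. Friction and masses are not known exactly. Their poses are not given: they have to be found in the camera images.
- press: White bench capping press, fixed to the bench: base plate 200 x 130 mm and 20 mm thick, a column towards its back, and a lever on top that reaches out over the front. Origin on the bench at the foot of the vial nest's axis; x points from the front (crossbar side) to the column, z up. The base plate spans x -90 to +110 mm and the column and its yoke x +50 to +95 mm, top 190 mm high. The capping head hangs over the nest and moves down with the lever.
- press_pivot (a point): Lever's hinge point at the top of the column, 165 mm above the bench, 70 mm behind the press origin (towards +x of the press). The hinge axis is level, along the press's y.
- lever (a joint): Angle of the lever in rad. 0 = released, the arm slopes up to the crossbar at 0.3 rad above level; it grows as the crossbar is pushed down; 0.3 = arm level, half of its travel; 0.6 = lowest stop. A spring pushes it back up: about 4 N at the crossbar at the start, about 8 N when level, about 12 N at the stop.
- lever_bar (a point): Centre of the lever's crossbar: a black rubber round bar, 24 mm in diameter, 110 mm long along the press's y, 220 mm from the hinge, at the front end of two parallel steel strips. It swings in an upright plane about the hinge: its centre is 230 mm above the bench when released, 165 mm (same height as the hinge) when level. The space above the bar is free.
- control_box: Grey control box of the press, 140 x 90 x 50 mm, fixed to the bench either to the left or to the right of the press. Origin at the centre of its underside; its x is along its long side. The large button lies 32 mm from the centre towards -x, the small button 40 mm from the centre towards +x.
- start_button (a joint): Travel of the large button in m: 0 = up, 0.006 = fully down, where its spring pushes back with 5 N.
- start_button_top (a point): Centre of the top face of the large (start) button, grey, 38 mm in diameter; it faces up and is pushed straight down 6 mm.
- small_button (a joint): Travel of the small button in m: 0 = up, 0.006 = fully down. Not to be pressed.
- small_button_top (a point): Centre of the top face of the small button, same grey, 18 mm in diameter.
- vial_mid (a point): Middle of the capped amber glass vial standing loose in the press's nest under the capping head: 23 mm in diameter, 50 mm tall, foot 24 mm above the bench. Stays where it is.
- vial_box_mid (a point): Middle of an open clear box of vials, 140 x 90 x 45 mm, loose, on the other side of the press from the control box. Bystander.
- amber_bottle_mid (a point): Middle of an amber bottle, 44 mm in diameter, 75 mm tall, loose. Bystander.
- carton_mid (a point): Middle of a paper carton, 50 x 100 x 35 mm, loose. Bystander.
- pill_jar_mid (a point): Middle of a white pill jar, 60 mm in diameter, 80 mm tall, loose. Bystander.
- tall_bottle_mid (a point): Middle of a white bottle, 56 mm in diameter, 140 mm tall, loose. Bystander.

How it is judged:
On the way, in this order (a step that is already met when the one before it is completed fails the run):
1. the large button is pushed fully down (value of joint start_button above 0.005 m), for 0.05 s.
2. the large button has come back up (value of joint start_button below 0.0012 m), for 0.1 s.
3. the lever is held level (value of joint lever between 0.23 and 0.37 rad), for 0.5 s.
At the end, for the whole second after the job is handed in: The robot's fingers still push on the lever and hold it still within 0.07 rad (4 degrees) of level (joint 0.23 to 0.37); both buttons are up; the vial stands upright in its nest; everything else is where it was (all of step 3 and velocity of joint lever between -0.05 and 0.05 rad/s and contact force between the fingers and lever above 3 N and value of joint each of start_button, small_button below 0.0012 m and angle between vial_mid's own z axis and vertical below 0.2 rad and z of vial_mid in the frame of press below 0.055 m); the arm keeps its last pose, push and grip.
It fails at once if the lever is pushed far past level (over 0.48 rad) and crimps the cap (value of joint lever above 0.48 rad).
It fails at once if the small button is pressed (value of joint small_button above 0.003 m).
It fails at once if the vial is knocked over or lifted out of its nest (distance of vial_mid from where it was at the start of the episode above 0.02 m or angle between vial_mid's own z axis and vertical above 0.5 rad).
It fails at once if a bystander is moved more than 25 mm (distance of any of vial_box_mid, amber_bottle_mid, carton_mid, pill_jar_mid, tall_bottle_mid from where it was at the start of the episode above 0.025 m).
It also fails if it takes over 43 s, if anything falls off the work surface, if the arm or the gripper's body presses on something with over 40 N, if the wrist force passes 120 N, or if a joint passes its speed limit or range.

## Robot

A 6-joint arm with a two-finger parallel gripper is mounted at the origin on the work surface. World frame = base frame: x ahead of the robot, y to its left, z up, the work surface at z = 0. Lengths are in m, angles in rad, forces in N, time in s.
With the tool pointing down it reaches from about 0.35 to 0.85 m from the base axis. Payload 8.1 kg.
Tool frame: the origin (TCP) lies at the centre of the arm's flange, where the gripper is bolted on; the fingertips stand 186 mm ahead of it and the grasp point (between the pads) lies 167 mm ahead of it; z points along the fingers, y is the direction in which the jaws open and shut (so a half turn about z gives the same grasp; the last joint's range is limited). The gripper opens to 93 mm and grips with 3 to 60 N. Pads are 15 mm wide; open, the fingers measure 128 mm over their backs; the gripper's body (75 mm by 188 mm) begins 65 mm behind the grasp point.
Start: joints at [1.052, 0.13, 1.488, -0, 1.523, -0.085], TCP at [0.252, 0.544, 0.405] pointing down, gripper open.
Joint ranges: [-2.96, 2.96], [-0.89, 2.26], [0.02, 2.5], [-1.34, 4.48], [0, 2.73], [-2.66, 2.66]. Speed limits (rad/s): [2.39, 2.39, 2.79, 3.14, 3.14, 3.14].

## Interface

Orientations are given as a rotation vector (axis times angle).
In Python, from plant import robot, viewer, order gives the robot as it stands.
- The arm moves only by the tool apply_moves, never from a script. Its argument "deltas" is a list of rows, each a list of 3 entries, a list of its own where there are three numbers: the finger opening in mm, from 0 to 93, then the shift along the tool's x, y, z in mm, then the turn about the tool's z in rad. In form: [[grip, [dx, dy, dz], yaw], ...]. A call has 1 to 5 rows; each row shifts and turns the commanded pose from where the row before left it, along the tool's axes as they then stand; what a row does not reach is not made up. A row lasts 1/8 s, in which the tool goes at most 62.5 mm and 10.7 degrees, less where a joint would pass 70% of its speed; a pose out of reach is approached as far as the arm can. A call is refused whole if a number of a shift passes 62.5 or a number of a turn 0.188, either way. A call with a gripper value outside its range is refused whole. The fingers move at their own pace and stop on an object; "grip_force" is the grip in N (left out, the last holds). Time passes only in rows, so rows that do not move let the fingers close. It gives the time, the measured TCP pose, the force and the opening at its end, in the units of the state.
- robot.read_state(): the state, without advancing time (a new reading comes with each control period).
- viewer.read_camera(name): name is "side" or "top"; returns the picture (480x640x3 uint8, blue, green, red); there is no depth.
- viewer.get_calibration(name): a dict with "fx", "fy", "cx", "cy" (pixels), "R" (3x3) and "t" (3): a world point X has camera coordinates R X + t. Camera axes: x right, y down, z forward; pixel columns grow to the right and rows downward; lengths in m; the calibration is good to about 2 mm. A picture is of the moment at which its call begins. get_calibration takes no time and is no camera call.
- order.close_job(): hands the job in, once; it reports no verdict.
The state is a dict: "t": time; "q": joint angles; "dq": joint speeds; "joint_torque": joint torques, N m; "tool_pos": TCP position; "orientation": TCP orientation; "force": force on the tool from outside, world axes, zero at the start; "wrist_torque": the same for the moment, N m; "opening": finger opening in m.
Only numpy, scipy, OpenCV 4.12 (cv2) and the standard library are available. Lean on these libraries where they do the work, as an engineer would, in place of code of your own. Each camera call takes 0.05 s, during which the arm holds its last target. There are 200 camera calls.

## Working session

There is one attempt and no reset: what is moved stays moved. The work goes in short steps, Python scripts to look and compute and a tool call to move; the robot and the scene stay as the last step left them, time stands still between calls to the robot, and variables do not carry over. Pictures are saved under pics/ and viewed, about 8 in all and at most 12, crops included, and the job is handed in when it is done.

Besides the shell and the picture viewer there is one more tool, called after "Emit:" by a JSON object that holds its "api" and its "payload". apply_moves: Moves the arm, as the interface text tells. Its arguments: {"type":"object","properties":{"deltas":{"type":"array"},"grip_force":{"type":"number"}},"required":["deltas"]}

```bash
mkdir -p pics; ls
python3 - <<'E'
from plant import robot, viewer, order
import cv2
for n in("top","side"):
    cv2.imwrite(f"pics/{n}0.png",viewer.read_camera(n)); c=viewer.get_calibration(n); print(n,c)
print(robot.read_state())
E
```

```text
pics
top {'fx': 448.2304793728067, 'fy': 448.2304793728067, 'cx': 310.0839168993491, 'cy': 243.62703008720882, 'R': array([[-0.05854691, -0.9982805 , -0.00288073],
       [-0.9776272 ,  0.05791916, -0.20221383],
       [ 0.20203297, -0.00902272, -0.97933716]]), 't': array([0.02151466, 0.59835557, 0.95505505])}
side {'fx': 507.6512315831231, 'fy': 507.6512315831231, 'cx': 326.33438519192214, 'cy': 242.8953058978218, 'R': array([[ 0.85855824, -0.51236791,  0.01889093],
       [-0.36697203, -0.63981947, -0.67525001],
       [ 0.35806322,  0.57280902, -0.73734697]]), 't': array([-0.49935866,  0.31034495,  0.86542345])}
{'t': 0.1, 'q': array([ 1.05164545e+00,  1.31104791e-01,  1.48919342e+00,  4.29761981e-05,
        1.52298778e+00, -8.54240174e-02]), 'dq': array([ 0.00036728, -0.00212875, -0.001975  ,  0.00154945,  0.00028174,
        0.00133165]), 'joint_torque': array([ 8.72398523e-04, -5.61334956e+01, -4.93104386e+01,  7.71606714e-02,
        2.87549745e-02, -9.13378608e-05]), 'tool_pos': array([0.25203517, 0.54426926, 0.40376799]), 'orientation': array([-6.75854606e-01, -3.06747355e+00,  2.51877157e-03]), 'force': array([ 0.19468863,  0.85568544, -0.43012746]), 'wrist_torque': array([ 0.0162445 , -0.00769491,  0.0170926 ]), 'opening': 0.09282856386493808}
```

View pics/top0.png

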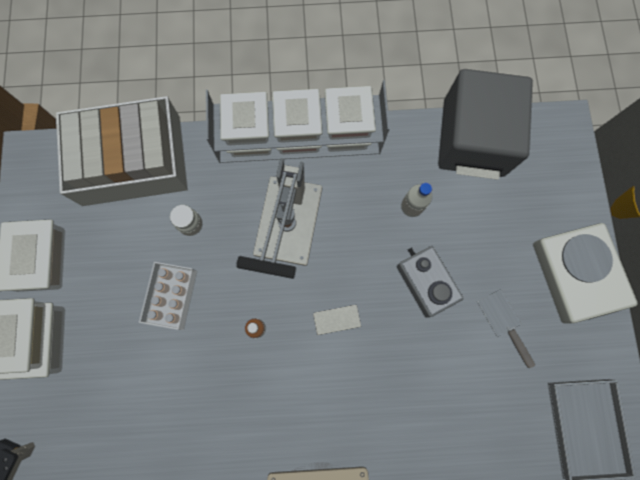

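View pics/side0.png

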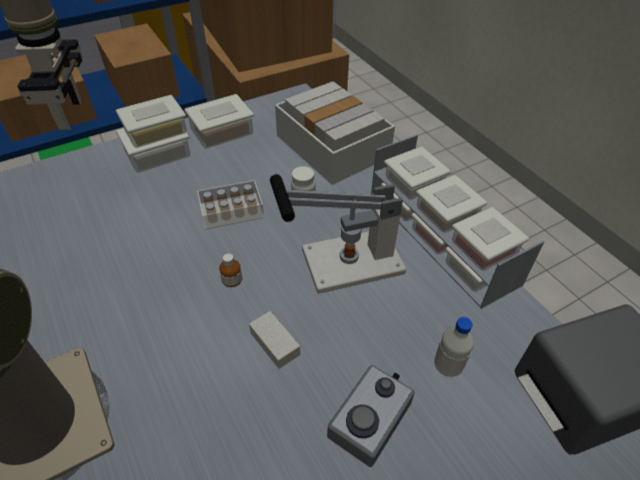

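```bash
cat > h.py <<'E'
import numpy as np, cv2
from plant import robot, viewer, order
C={n:viewer.get_calibration(n) for n in("top","side")}
def ray(n,p):
    c=C[n]; d=c["R"].T@np.array([(p[0]-c["cx"])/c["fx"],(p[1]-c["cy"])/c["fy"],1]); return -c["R"].T@c["t"],d
def plane(n,p,z):
    o,d=ray(n,p); return o+d*(z-o[2])/d[2]
def tri(a,b):
    o1,d1=ray("top",a);o2,d2=ray("side",b)
    s=np.linalg.lstsq(np.c_[d1,-d2],o2-o1,rcond=None)[0]
    p,q=o1+s[0]*d1,o2+s[1]*d2; return (p+q)/2,np.linalg.norm(p-q)
def blobs(img,roi,thr,amin=40):
    x0,y0,x1,y1=roi; g=img[y0:y1,x0:x1].max(2)
    m=(g<thr).astype(np.uint8)
    for c in cv2.findContours(m,cv2.RETR_EXTERNAL,cv2.CHAIN_APPROX_NONE)[0]:
        if cv2.contourArea(c)>amin:
            r=cv2.minAreaRect(c); yield np.array(r[0])+[x0,y0],r[1],r[2],cv2.boxPoints(r)+[x0,y0]
E
python3 - <<'E'
from h import *
T,S=[cv2.imread(f"pics/{n}0.png") for n in("top","side")]
for nm,im,roi,th in(("barT",T,(225,245,310,285),45),("barS",S,(262,168,300,228),45),("btnT",T,(398,245,465,318),85),("btnS",S,(325,365,415,460),85)):
    for b in blobs(im,roi,th): print(nm,b[0].round(1),np.round(b[1],1),round(b[2],1),b[3].round(0).tolist())
a=cv2.resize(T[235:325,390:480],(400,400),interpolation=cv2.INTER_CUBIC);b=cv2.resize(S[360:460,320:420],(400,400),interpolation=cv2.INTER_CUBIC)
cv2.imwrite("pics/box.png",np.hstack([a,b]))
E
```

```text
barT [265.6 267. ] [56.5 10.1] 10.8 [[237.0, 267.0], [239.0, 257.0], [294.0, 267.0], [292.0, 277.0]]
barS [282.2 197.6] [48.1 12.6] 71.6 [[269.0, 177.0], [281.0, 173.0], [296.0, 218.0], [284.0, 222.0]]
btnT [439.5 292.5] [21. 23.] 90.0 [[428.0, 282.0], [451.0, 282.0], [451.0, 303.0], [428.0, 303.0]]
btnT [412.4 290.6] [60.5  4.3] 60.0 [[395.0, 265.0], [399.0, 263.0], [429.0, 316.0], [426.0, 318.0]]
btnT [422.5 264.5] [13. 13.] 90.0 [[416.0, 258.0], [429.0, 258.0], [429.0, 271.0], [416.0, 271.0]]
btnS [362.  421.5] [33. 32.] 90.0 [[346.0, 405.0], [378.0, 405.0], [378.0, 438.0], [346.0, 438.0]]
btnS [368.5 415.1] [59.7 85.9] 31.6 [[321.0, 436.0], [366.0, 363.0], [416.0, 394.0], [371.0, 467.0]]
btnS [384.5 387.5] [19. 19.] 90.0 [[375.0, 378.0], [394.0, 378.0], [394.0, 397.0], [375.0, 397.0]]
```

View pics/box.png

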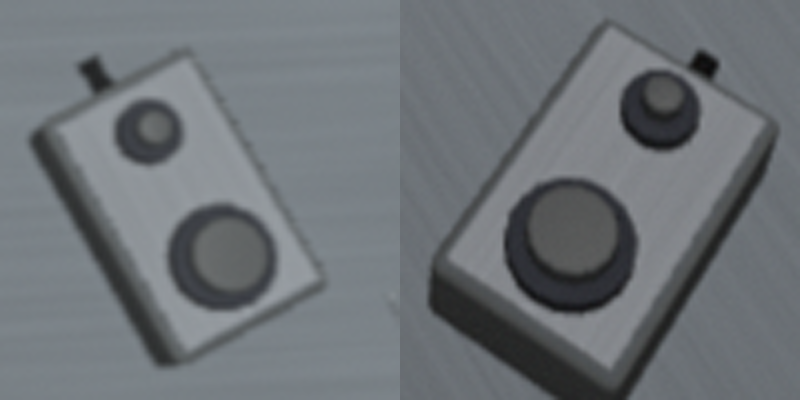

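The crops show the large button's top face at about top (442.0, 292.4) / side (363.0, 418.2). The small one is at top (424.9, 263.6) / side (385.7, 383.7). The bar is at top (265.6, 267.0) / side (282.2, 197.6).

Run:
```python
from h import *
L,e=tri((442,292.4),(363,418.2));s,e2=tri((424.9,263.6),(385.7,383.7));print("large",L.round(4),e,"small",s.round(4),e2,np.linalg.norm((L-s)[:2]))
B,e=tri((265.6,267),(282.2,197.6));print("bar",B.round(4),e, plane("top",(265.6,267),.23))
a=plane("top",(238,262),.23);b=plane("top",(293,272),.23);print(a,b,np.linalg.norm(a-b),"ydir",np.arctan2(*(a-b)[1::-1]))
from scipy.spatial.transform import Rotation as R
st=robot.read_state();print(R.from_rotvec(st["orientation"]).as_matrix().round(3))
print("nut/vial",plane("top",(289,222),.1))
```

```text
large [ 0.4709 -0.2969  0.069 ] 0.0007842049052929605 small [ 0.5369 -0.2664  0.0693] 0.0009492219506041543 0.07269207761808061
bar [0.5255 0.0732 0.2271] 0.001524686676304309 [0.52426847 0.07315847 0.23      ]
[0.5367384  0.12426691 0.23      ] [0.51188163 0.02267183 0.23      ] 0.10459168579413355 ydir 1.3308449559799023
[[-0.907  0.42  -0.001]
 [ 0.42   0.907 -0.001]
 [ 0.    -0.002 -1.   ]]
nut/vial [0.64183702 0.03010491 0.1       ]
```

Emit:
{"api": "apply_moves", "payload": {"deltas": [[0,[0,0,-60],0],[0,[-34.5,-42,0],0],[0,[-34.5,-42,0],0],[0,[-34.5,-42,0],0],[0,[-34.5,-42,0],0]], "grip_force": 30}}

```text
t: 0.72
tool_pos: [0.3068, 0.3324, 0.4643]
orientation: [-0.675, -3.068, 0.001]
force: [1.1, 0.6, 0.6]
opening: 0.0476
```

Emit:
{"api": "apply_moves", "payload": {"deltas": [[0,[-34.5,-42,0],0],[0,[-34.5,-42,0],0],[0,[-34.5,-42,0],0],[0,[-34.5,-42,0],0],[0,[-34.5,-42,0],0]]}}

```text
t: 1.35
tool_pos: [0.3749, 0.0693, 0.4645]
orientation: [0.676, 3.068, 0.0]
force: [0.4, 1.0, -0.4]
opening: 0.0008
```

Emit:
{"api": "apply_moves", "payload": {"deltas": [[0,[-34.5,-42,0],0],[0,[-34.5,-42,0],0],[0,[-34.5,-42,0],0],[0,[-34.5,-42,0],0],[0,[-34.5,-42,0],0]]}}

```text
t: 1.98
tool_pos: [0.4433, -0.194, 0.4644]
orientation: [-0.677, -3.068, -0.0]
force: [1.0, 0.9, 0.1]
opening: 0.0001
```

Emit:
{"api": "apply_moves", "payload": {"deltas": [[0,[-34.5,-42,0],0],[0,[0,0,0],0],[0,[0,0,0],0]]}}

```text
t: 2.35
tool_pos: [0.4568, -0.2446, 0.4642]
orientation: [-0.677, -3.066, -0.001]
force: [0.1, 0.4, 0.3]
opening: 0.0005
```

Emit:
{"api": "apply_moves", "payload": {"deltas": [[0,[-35,-41.5,0],0],[0,[0,0,60],0],[0,[0,0,60],0],[0,[0,0,45],0],[0,[0,0,0],0]]}}

```text
t: 2.98
tool_pos: [0.4699, -0.2946, 0.296]
orientation: [-0.672, -3.062, -0.006]
force: [0.3, -0.2, 0.5]
opening: 0.0005
```

Run:
```python
from h import *
print(robot.read_state()["tool_pos"])
T,S=viewer.read_camera("top"),viewer.read_camera("side")
f=lambda i:cv2.resize(i,(400,400),interpolation=cv2.INTER_CUBIC)
cv2.imwrite("pics/b1.png",np.hstack([f(T[210:350,370:510]),f(S[320:460,290:430])]))
```

```text
[ 0.46991112 -0.29461688  0.29598249]
```

View pics/b1.png

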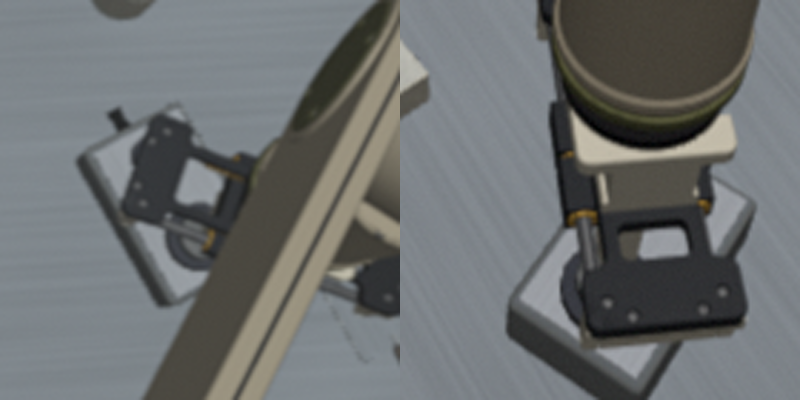

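The gripper is closed over the large button and is well above the box. Next I press down and watch the force.

Emit:
{"api": "apply_moves", "payload": {"deltas": [[0,[0,0,30],0],[0,[0,0,8],0],[0,[0,0,2],0],[0,[0,0,0],0]]}}

```text
t: 3.58
tool_pos: [0.4718, -0.2974, 0.2613]
orientation: [0.676, 3.066, -0.001]
force: [0.3, 0.6, -0.6]
opening: 0.0002
```

Emit:
{"api": "apply_moves", "payload": {"deltas": [[0,[0,0,3],0],[0,[0,0,2],0],[0,[0,0,0],0]]}}

```text
t: 3.95
tool_pos: [0.4716, -0.2974, 0.2554]
orientation: [0.676, 3.066, -0.001]
force: [2.3, -1.5, 4.0]
opening: 0.0004
```

Emit:
{"api": "apply_moves", "payload": {"deltas": [[0,[0,0,3],0],[0,[0,0,0],0],[0,[0,0,0],0]]}}

```text
t: 4.32
tool_pos: [0.4716, -0.2974, 0.2524]
orientation: [0.676, 3.066, -0.001]
force: [1.6, -1.0, 6.3]
opening: 0.0004
```

Emit:
{"api": "apply_moves", "payload": {"deltas": [[0,[0,0,3],0],[0,[0,0,0],0],[0,[0,0,0],0]]}}

```text
t: 4.7
tool_pos: [0.4718, -0.2975, 0.252]
orientation: [0.676, 3.066, -0.002]
force: [-6.9, 5.6, 26.9]
opening: 0.0003
```

Emit:
{"api": "apply_moves", "payload": {"deltas": [[0,[0,0,2],0],[0,[0,0,0],0],[0,[0,0,0],0]]}}

```text
t: 5.08
tool_pos: [0.4719, -0.2975, 0.2517]
orientation: [0.675, 3.066, -0.002]
force: [-13.9, 10.2, 42.2]
opening: 0.0002
```

Emit:
{"api": "apply_moves", "payload": {"deltas": [[0,[0,0,-20],0],[0,[0,0,-55],0],[0,[0,0,-60],0],[0,[0,0,-60],0],[0,[0,0,-20],0]]}}

```text
t: 5.7
tool_pos: [0.4715, -0.2972, 0.4662]
orientation: [0.675, 3.063, -0.004]
force: [0.6, 0.1, 0.7]
opening: 0.0004
```

Run:
```python
from h import *
s=robot.read_state();print(s["tool_pos"],s["force"])
T,S=viewer.read_camera("top"),viewer.read_camera("side")
f=lambda i:cv2.resize(i,(400,400),interpolation=cv2.INTER_CUBIC)
cv2.imwrite("pics/b2.png",np.hstack([f(T[210:350,370:510]),f(S[320:460,290:430])]))
```

```text
[ 0.47145788 -0.29723474  0.46620756] [0.6374788  0.10713343 0.6934259 ]
```

Emit:
{"api": "apply_moves", "payload": {"deltas": [[0,[13.5,44.8,0],0],[0,[13.5,44.8,0],0],[0,[13.5,44.8,0],0],[0,[13.5,44.8,0],0],[0,[13.5,44.8,0],0]]}}

```text
t: 6.42
tool_pos: [0.5037, -0.0639, 0.4581]
orientation: [-0.675, -3.063, -0.0]
force: [0.5, 0.2, -0.0]
opening: 0.0005
```

Emit:
{"api": "apply_moves", "payload": {"deltas": [[0,[13.5,44.8,0],0],[0,[13.5,44.8,0],0],[0,[13.5,44.8,0],0],[0,[0,0,0],-0.1],[0,[0,0,0],-0.093]]}}

```text
t: 7.05
tool_pos: [0.5235, 0.0744, 0.4578]
orientation: [-0.369, -3.114, 0.002]
force: [-0.3, 0.6, 0.2]
opening: 0.0007
```

Emit:
{"api": "apply_moves", "payload": {"deltas": [[0,[0,0,0],0],[0,[0,0,0],0]]}}

```text
t: 7.3
tool_pos: [0.5237, 0.0734, 0.4599]
orientation: [-0.381, -3.116, 0.001]
force: [0.1, -0.6, -0.5]
opening: 0.0005
```

Run:
```python
from h import *
from scipy.spatial.transform import Rotation as R
s=robot.read_state();M=R.from_rotvec(s["orientation"]).as_matrix();print(s["tool_pos"],s["force"],M.round(3).tolist())
print("to bar, tool frame mm",(1e3*M.T@(np.array([.5245,.073,.428])-s["tool_pos"])).round(1))
cv2.imwrite("pics/s2.png",viewer.read_camera("side"))
```

```text
[0.52371002 0.0733726  0.45992898] [ 0.11609959 -0.63111464 -0.543668  ] [[-0.971, 0.241, -0.003], [0.241, 0.971, -0.0], [0.003, -0.001, -1.0]]
to bar, tool frame mm [-0.9 -0.1 31.9]
```

View pics/s2.png

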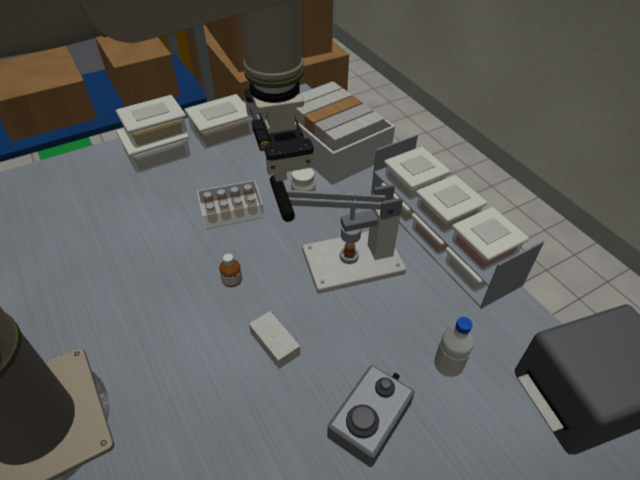

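The fingertips are directly over the crossbar, the buttons look up, and the bystanders haven't moved. Next I lower along the bar's arc.

Emit:
{"api": "apply_moves", "payload": {"deltas": [[0,[-1,0,22],0],[0,[0,0,8],0],[0,[0,0,3],0],[0,[0,0,0],0]]}}

```text
t: 7.85
tool_pos: [0.5249, 0.0732, 0.4292]
orientation: [0.378, 3.118, 0.0]
force: [-0.9, 0.5, -0.5]
opening: 0.0005
```

Emit:
{"api": "apply_moves", "payload": {"deltas": [[0,[1.4,0,5],0],[0,[1.3,0,5],0],[0,[1.2,0,5],0],[0,[1.2,0,5],0],[0,[0,0,0],0]]}}

```text
t: 8.48
tool_pos: [0.5196, 0.0747, 0.409]
orientation: [-0.377, -3.119, -0.001]
force: [-3.9, 0.9, 6.6]
opening: 0.0004
```

Emit:
{"api": "apply_moves", "payload": {"deltas": [[0,[1,0,6],0],[0,[0.8,0,6],0],[0,[0.7,0,6],0],[0,[0.6,0,6],0],[0,[0,0,0],0]]}}

```text
t: 9.1
tool_pos: [0.5167, 0.0755, 0.3851]
orientation: [-0.377, -3.119, -0.001]
force: [-3.5, 0.3, 7.7]
opening: 0.0005
```

Emit:
{"api": "apply_moves", "payload": {"deltas": [[0,[0.5,0,6],0],[0,[0.4,0,6],0],[0,[0.3,0,5],0],[0,[0.2,0,4],0],[0,[0,0,0],0]]}}

```text
t: 9.72
tool_pos: [0.5153, 0.0759, 0.3642]
orientation: [-0.377, -3.118, -0.001]
force: [-6.1, 1.2, 8.8]
opening: 0.0005
```

Run:
```python
from h import *
s=robot.read_state();print(s["tool_pos"],s["force"])
S=viewer.read_camera("side");T=viewer.read_camera("top")
cv2.imwrite("pics/s3.png",np.hstack([cv2.resize(S[130:300,230:430],None,fx=2,fy=2),cv2.resize(T[130:300,220:420],None,fx=2,fy=2)]))
cv2.imwrite("pics/T3.png",T);cv2.imwrite("pics/Sf.png",S)
d=cv2.absdiff(S,cv2.imread("pics/side0.png")).max(2)
for n,(x,y,w,h) in dict(vials=(195,175,70,55),bottle=(215,250,30,40),carton=(245,308,60,60),box=(325,360,92,105),tall=(432,315,45,65)).items(): print(n,(d[y:y+h,x:x+w]>40).sum())
```

```text
[0.51526125 0.07591387 0.36417716] [-6.07446431  1.21156342  8.76026822]
vials 209
bottle 0
carton 0
box 0
tall 0
```

View pics/s3.png

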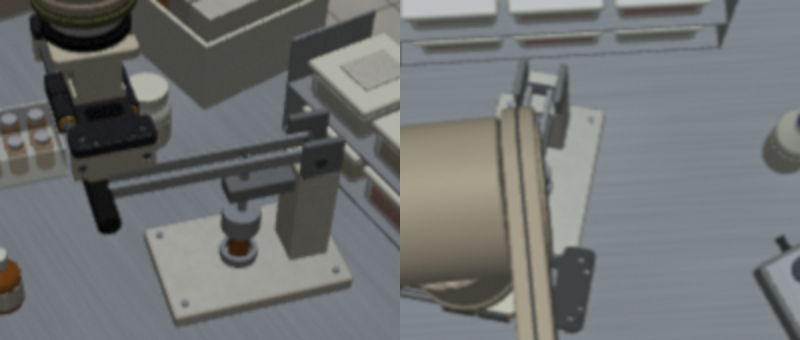

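Lever arm looks level: the bar centre works out to 0.166 m against 0.165. I'll shift 3 mm outward to relieve the sideways drag (the bar's top surface rolls out as it turns), then settle and hold.

Emit:
{"api": "apply_moves", "payload": {"deltas": [[0,[1.5,0,0.5],0],[0,[1.5,0,0.5],0],[0,[0,0,0],0],[0,[0,0,0],0],[0,[0,0,0],0]]}}

```text
t: 10.45
tool_pos: [0.5138, 0.0761, 0.3649]
orientation: [0.377, 3.113, 0.001]
force: [2.6, -1.5, 7.6]
opening: 0.0002
```

Emit:
{"api": "apply_moves", "payload": {"deltas": [[0,[0,0,0],0],[0,[0,0,0],0],[0,[0,0,0],0],[0,[0,0,0],0],[0,[0,0,0],0]]}}

```text
t: 11.08
tool_pos: [0.5138, 0.0761, 0.3649]
orientation: [0.377, 3.113, 0.001]
force: [3.6, -0.5, 8.6]
opening: 0.0006
```

Run:
```python
from h import *
d=cv2.absdiff(cv2.imread("pics/Sf.png"),cv2.imread("pics/side0.png")).max(2)[175:230,195:265]
y,x=np.nonzero(d>40);print("diff cols",x.min()+195,x.max()+195,"rows",y.min()+175,y.max()+175)
print(order.close_job())
s=robot.read_state();print(s["t"],s["tool_pos"],s["force"])
```

```text
diff cols 253 264 rows 175 203
the job is handed in; nothing more can be done
None
the job is handed in; nothing more can be done
```

I pressed the start button to its stop and released it. I then pushed the crossbar down to level and handed the job in at about 11 s with the closed fingers still holding it. The hand-in gives no verdict, so nothing below is confirmed by the judge.

- **Start button:** the push met a hard stop after about 6 mm, peaking at 42 N. The button was measured at about 69 mm high, but contact came nearer 72 mm.
- **Buttons up:** after the release, the control box in the side view matched the first picture, so both buttons look up.
- **Lever:** the fingertip height puts the bar centre at about 0.167 m, against 0.165 m for level, so roughly 0.01 rad off. The tool did not move over the last 0.6 s, with about 8.6 N upward on it.
- **Sideways drag:** the bar pulled sideways with about 6 N on the way down. I shifted the tool 3 mm outward, which left about 3.6 N the other way, without slipping.
- **Vial and bystanders:**
  - The amber bottle, carton and tall bottle showed no change in the side view.
  - The vial still stood in its nest in the picture taken with the lever level.
  - The vial box area differed only along its right edge, which I put down to the gripper overlapping it in the picture.
  - I did not check the pill jar separately; it was only partly visible behind the gripper.

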